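# Index the test stand's swing arm one hole

### The arm

A 7-joint arm with a two-finger parallel gripper is mounted at the origin on the work surface. World frame = base frame: x ahead of the robot, y to its left, z up, the work surface at z = 0. Lengths are in mm, angles in rad, forces in N, time in s.
With the tool pointing down it reaches from about 425 to 875 mm from the base axis. Payload 4.7 kg.
Tool frame: the origin (TCP) lies at the very end of the fingers, on their centre line; the grasp point (between the pads) lies 19 mm behind it (manip.grip_point_offset is the distance from the TCP to the grasp point, in mm); z points along the fingers, y is the line along which they close (so a half turn about z gives the same grasp; the last joint's range is limited). The gripper opens to 87 mm and grips with 3 to 60 N. Pads are 19 mm wide; open, the fingers measure 117 mm over their backs; the gripper's body (75 mm by 190 mm) begins 51 mm behind the grasp point.
Start: joints at [0.014, 0.321, -0.07, 1.45, 0.023, 1.371, -0.057], TCP at [650.02, -0.025, 222.587] pointing down, gripper open.
Joint ranges: [-2.86, 2.86], [-0.3, 2.09], [-1.38, 1.24], [0.06, 2.45], [-1.56, 4.7], [0.09, 2.05], [-2.69, 2.69]. Speed limits (rad/s): [2.57, 2.57, 3.14, 3.14, 3.14, 3.14, 3.14].

### API

Orientations are given as a 3x3 rotation matrix whose columns are the frame's x, y, z axes.
In Python, from cell import manip gives the robot as it stands. The module is installed in compiled form; this text tells all that it offers.
- The arm moves only by the tool servo_tool, never from a script. Its argument "motion" is a list of rows, each a list of 3 entries, a list of its own where there are three numbers: the closure in counts, from 0 (fully open) to 255 (shut), then the shift along the tool's x, y, z in mm, then the turn, a rotation vector about the tool's x, y, z in rad. A call has 1 to 5 rows; each row is the pose to reach, as a shift and turn from the pose commanded when the call began, along the tool's axes at that moment; what a row does not reach only later rows make up. A row lasts 1/12 s, in which the tool goes at most 41.7 mm and 7.16 degrees, less where a joint would pass 70% of its speed; a pose out of reach is approached as far as the arm can. A call with a gripper value outside its range is refused whole. The fingers move at their own pace and stop on an object; "grip_force" is the grip in N (left out, the last holds). Time passes only in rows, so rows that repeat a pose let the fingers close. It gives the time, the measured TCP pose, the force, the opening and the grip force at its end, in the units of the state.
- manip.get_obs(): the state, without advancing time (a new reading comes with each control period).
- manip.get_image(name): name is "scene" or "side" or "wrist"; returns (picture, depth): 400x640x3 uint8, red, green, blue; 400x640 float32, mm along the optical axis (not along the pixel's ray), 0 where there is no reading.
- manip.camera_info(name): a dict with "fx", "fy", "cx", "cy" (pixels), "rvec" (rotation vector, rad) and "tvec" (3), from world to camera coordinates, as OpenCV has them. Camera axes: x right, y down, z forward; pixel columns grow to the right and rows downward; lengths in mm; the calibration is good to about 2 mm. A picture is of the moment at which its call begins: read the wrist's pose just before it. camera_info takes no time and is no camera call; for the wrist camera it gives the pose at the moment of the call.
- manip.hand_in(): hands the job in; it is judged then, once.
The state is a dict: "t": time; "joint_positions": joint angles; "joint_velocities": joint speeds; "tau": joint torques, N m; "tool_pos": TCP position; "tcp_rot": TCP orientation; "contact_force": force on the tool from outside, world axes, zero at the start; "wrist_torque": the same for the moment, N m; "gripper_width": finger opening in mm; "grasp_force": force on a finger pad.
Only numpy, scipy, OpenCV 4.12 (cv2) and the standard library are available. Lean on these libraries where they do the work, as an engineer would, in place of code of your own. Each camera call takes 0.05 s, during which the arm holds its last target. There are 200 camera calls.

### The job

Turn the test stand to its next position: hook a fingertip under the red pull ring to lift the spring index pin out of its hole, swing the blue arm sideways to the very next hole on the side of the green marker post, without going past that hole, and let the pin drop fully home there. Let go of the ring and leave everything else on the bench where it is.

Things in the scene. Friction and masses are not known exactly. Their poses are not given: they have to be found in the camera images.
- stand: Indexing test stand, fixed. Origin on the vertical swing axis at bench level; its -x (front) faces the robot. Grey base 18 mm thick, reaching 225 mm to -x, 145 mm to +x, 170 mm to each side. A turntable (radius 95 mm) on the axis carries a grey unit, top 116 mm above the bench; at the back a black contact block 118 mm high, its terminals 132 mm.
- link (a joint): Swing angle (rad) of the blue arm with the turntable. Starts at about 0: over the middle hole, pointing along the stand's -x. Positive swings its outer end to the stand's +y. Holes at -0.698, -0.349, 0, 0.349, 0.698, with about 0.01 rad of play for the seated pin. Light friction (about 1 N at the ring); stays where it is left.
- pin (a joint): Lift of the index pin (m): 0 fully home, 0.010 with its round tip (11 mm across) riding on the index plate, 0.032 at its upper stop. A spring pushes it down with 4 N at 0, 6 N at 0.015. Let down between holes it rides on the plate and drops in as it comes over a hole.
- ring_centre (a point): Centre of the red pull ring atop the pin, 113 mm above the bench with the pin home; moves with pin and arm. Rigid round ring, opening 52 mm, wire 8 mm thick. It leans 45 degrees from upright, top towards the swing axis, so the opening faces the robot and upwards. It lies 139 mm from the axis. Frame: x horizontally to the swing axis, z up.
- green_post: Green marker post fixed on the stand's front edge, 20 mm across, 22 mm tall, origin under its centre. It stands straight outside (radius 200 mm from the axis) the hole next to the middle one, either on the +y or on the -y side of the stand: this is the hole to go to.
- red_post: Red marker post like the green one, outside the hole on the opposite side: not that way.
- meter: Loose orange multimeter lying on the bench, 190 x 92 x 36 mm plus a 12 mm dial; origin under its centre. Leave alone.
- brown_bottle: Loose brown bottle, 62 mm across, 130 mm tall; origin under its centre. Leave alone.
- spare_unit: Loose spare grey round unit with cream foot, 124 mm across, 58 mm tall; origin under its centre. Leave alone.
- parts_tray: Loose blue divided parts tray, 120 x 160 x 45 mm; origin under its centre. Leave alone.
- screwdriver: Loose screwdriver with yellow handle lying on the bench, 200 mm long, 26 mm thick; origin half-way along, at bench level. Leave alone.
- brass_cap: Loose brass terminal cap, 22 mm across, 20 mm tall, standing on a front corner of the stand's base; origin under its centre. Leave alone.
- black_cap: Loose black terminal cap, 22 mm across, 20 mm tall, on the other front corner of the stand's base; origin under its centre. Leave alone.
- middle_hole (a point): Middle hole of the aluminium index plate, at the plate's top, 30 mm above the bench. Five holes, 14 mm wide along the arc, lie on a circle of radius 160 mm about the stand's axis, 20 degrees (0.349 rad) apart; this one lies straight out along the stand's -x.
- ring_top (a point): Middle of the ring's topmost wire, 134 mm above the bench with the pin home; moves with pin and arm. Below the ring are the steel pin housing (30 mm across, top 78 mm above the bench) and the blue arm (32 mm wide, top 56 mm); the space behind the ring is free for 40 mm towards the axis.

How it is judged:
By the outcome, as a careful person would: the job done as asked, in the order asked, and still so for the second after the job is handed in, with the robot touching nothing.
It also fails if it takes over 48 s, if anything falls off the work surface, if the arm or the gripper's body presses on something with over 40 N, if the wrist force passes 120 N, or if a joint passes its speed limit or range.

## Working session

There is one attempt and no reset: what is moved stays moved. The work goes in short steps, Python scripts to look and compute and a tool call to move; the robot and the scene stay as the last step left them, time stands still between calls to the robot, and variables do not carry over. Pictures are saved under pics/ and viewed, at most 12 in all, crops included, and the job is handed in when it is done.

Besides the shell and the picture viewer there is one more tool, called after ">>>" as name([rows], argument=value, ...), one row to a line, values as JSON. servo_tool: Moves the arm, as the interface text tells. Its arguments: {"type":"object","properties":{"motion":{"type":"array"},"grip_force":{"type":"number"}},"required":["motion"]}

```bash
mkdir -p pics; cat > h.py <<'E'
import numpy as np, cv2
from cell import manip
def cam(n):
    c=manip.camera_info(n); R=cv2.Rodrigues(np.array(c["rvec"],float))[0]; t=np.array(c["tvec"],float).ravel()
    return c,R,t
def pts(n,u,v,d):
    c,R,t=cam(n); u=np.asarray(u,float);v=np.asarray(v,float)
    p=np.stack([(u-c["cx"])/c["fx"]*d,(v-c["cy"])/c["fy"]*d,d],-1)
    return (p-t)@R
def onplane(n,u,v,z):
    c,R,t=cam(n); o=-R.T@t
    r=np.array([(u-c["cx"])/c["fx"],(v-c["cy"])/c["fy"],1])@R
    return o+r*(z-o[2])/r[2]
def proj(n,p):
    c,R,t=cam(n); q=R@np.asarray(p,float)+t
    return c["fx"]*q[0]/q[2]+c["cx"],c["fy"]*q[1]/q[2]+c["cy"]
E
python3 - <<'E'
from h import *
for n in("scene","side"):
    im,d=manip.get_image(n); cv2.imwrite(f"pics/{n}0.png",im[:,:,::-1]); np.savez(f"{n}0.npz",im=im,d=d)
    hsv=cv2.cvtColor(im,cv2.COLOR_RGB2HSV)
    H,S,V=hsv[...,0],hsv[...,1],hsv[...,2]
    for nm,m in (("red",((H<6)|(H>174))&(S>150)&(V>60)),("green",(H>45)&(H<85)&(S>100)&(V>50))):
        k,l,s,c=cv2.connectedComponentsWithStats(m.astype(np.uint8))
        for i in range(1,k):
            if s[i,4]>25:
                v,u=np.where((l==i)&(d>0)); P=pts(n,u,v,d[v,u]); print(n,nm,s[i],c[i].round(),P.mean(0).round(),P.min(0).round(),P.max(0).round())
E
```

```text
scene red [ 573  157   67  110 6113] [606. 211.] [-455. 1267. -479.] [-831.  879. -754.] [1.900e+02 1.449e+03 1.000e+00]
scene red [318 203  13   5  40] [324. 205.] [609.  -2. 123.] [580. -32.  80.] [628.  19. 141.]
scene red [477 335   7   6  28] [480. 337.] [842. 589.  38.] [835. 581.  32.] [846. 597.  45.]
scene red [427 386  12  14 130] [432. 392.] [1102.  469.  190.] [1087.  457.  177.] [1113.  482.  195.]
scene green [    7    62   570   338 73234] [336. 225.] [516.  30.   1.] [-1099.  -881.  -469.] [1240.  879.  386.]
scene green [309 175  13   9  77] [315. 179.] [ 390. -130.    5.] [ 366. -153.   -7.] [668.   1. 320.]
scene green [ 467  339  115   61 3505] [513. 382.] [917. 701.   2.] [833. 586.  -6.] [1013.  879.   10.]
side red [414  96   7   5  27] [417.  98.] [1197.  648.  119.] [1085.  451. -274.] [1761. 1707.  192.]
side red [ 16 168  29  38  79] [ 30. 187.] [-924. 1414. -536.] [-1008.  1055.  -616.] [-804. 1793. -426.]
side red [528 275   9   6  39] [532. 278.] [1005. -387.   33.] [ 998. -393.   22.] [1014. -380.   38.]
side green [385 106  23  23 204] [398. 119.] [113
[... 1263 characters left out ...]
9. -256.    1.] [ 314. -271.   -2.] [ 341. -246.    3.]
side green [157 297  11  12  37] [162. 303.] [ 132. -220.    1.] [ 122. -235.   -1.] [ 144. -201.    3.]
side green [169 299   9   9  31] [173. 303.] [ 158. -227.    1.] [ 149. -241.   -1.] [ 166. -215.    3.]
side green [226 298  14   7  34] [233. 301.] [ 293. -255.    1.] [ 277. -265.   -1.] [ 307. -248.    3.]
side green [180 305  14  13  33] [187. 312.] [ 191. -261.    1.] [ 175. -273.   -1.] [ 203. -243.    4.]
side green [205 311  12   9  32] [211. 315.] [ 243. -285.    1.] [ 230. -296.   -2.] [ 254. -270.    4.]
side green [608 348  32  42 673] [629. 365.] [ 1.061e+03 -6.130e+02  1.000e+00] [1033. -657.   -3.] [1118. -588.    4.]
```

View pics/scene0.png

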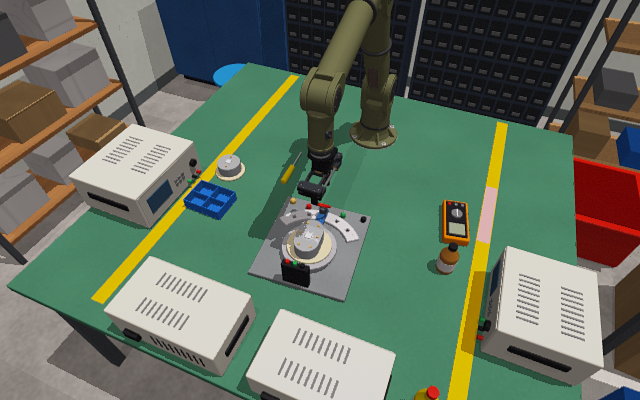

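View pics/side0.png

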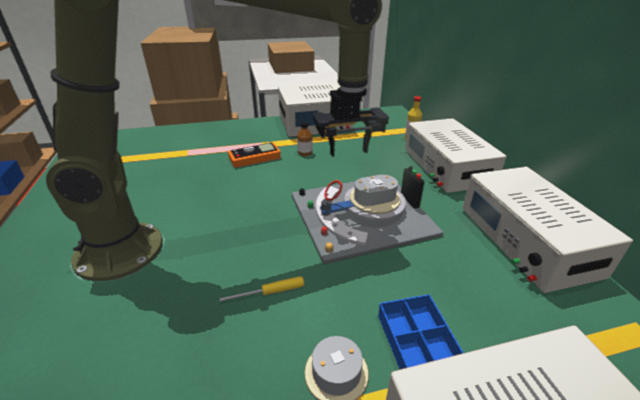

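The scene view shows the stand near (305,245) with the ring at (324,206) and green post at (342,214). The side view shows the ring at (333,190), the green post at (310,204) on the robot's +y side and the red post at (323,230).

```bash
python3 - <<'E'
from h import *
im,d=manip.get_image("wrist"); cv2.imwrite("pics/wrist0.png",im[:,:,::-1]); np.savez("wrist0.npz",im=im,d=d)
vv,uu=np.mgrid[0:400,0:640]
for n in("scene","side"):
    z=np.load(n+"0.npz"); im,d=z["im"],z["d"]; P=pts(n,uu.ravel(),vv.ravel(),d.ravel()).reshape(400,640,3)
    hsv=cv2.cvtColor(im,cv2.COLOR_RGB2HSV);H,S,V=[hsv[...,i] for i in range(3)]
    m=(P[...,2]>11)&(P[...,2]<25)&(P[...,0]>450)&(P[...,0]<1000)&(abs(P[...,1])<250)&(S<60)&(d>0)
    k,l,s,c=cv2.connectedComponentsWithStats(m.astype(np.uint8)); i=1+s[1:,4].argmax(); q=P[l==i][:,:2].astype(np.float32)
    r=cv2.minAreaRect(q); print(n,r,cv2.boxPoints(r).round())
    box=(P[...,0]>480)&(P[...,0]<950)&(abs(P[...,1])<200)&(d>0)&(P[...,2]>14)&(P[...,2]<160)
    for nm,mm in (("red",((H<8)|(H>172))&(S>110)),("green",(H>40)&(H<90)&(S>90))):
        k,l,s,c=cv2.connectedComponentsWithStats((mm&box).astype(np.uint8),connectivity=8)
        for i in range(1,k):
            if s[i,4]>4: Q=P[l==i]; print(n,nm,s[i,4],c[i].round(),Q.mean(0).round(),Q.min(0).round(),Q.max(0).round())
im=np.load("side0.npz")["im"][160:280,270:460]
cv2.imwrite("pics/side0z.png",cv2.resize(im[:,:,::-1],None,fx=4,fy=4,interpolation=cv2.INTER_CUBIC))
E
```

```text
scene ((701.5517578125, -5.552520751953125), (374.5630187988281, 340.3562927246094), 4.1959733963012695) [[ 502.  150.]
 [ 527. -189.]
 [ 901. -162.]
 [ 876.  178.]]
scene red 24 [308. 206.] [562. -84.  34.] [554. -95.  20.] [570. -76.  42.]
scene red 44 [324. 205.] [606.  -3. 120.] [577. -32.  78.] [628.  19. 141.]
scene red 26 [287. 261.] [872. -18. 127.] [862. -30. 117.] [877. -10. 135.]
scene green 26 [343. 215.] [553.  53.  35.] [545.  45.  24.] [559.  62.  45.]
scene green 23 [294. 263.] [870.   6. 128.] [864.  -5. 118.] [877.  13. 135.]
side ((699.55810546875, -10.211868286132812), (369.5219421386719, 343.3644104003906), 4.198655128479004) [[ 503.  147.]
 [ 528. -195.]
 [ 896. -168.]
 [ 871.  175.]]
side red 24 [418. 176.] [867. -22. 127.] [861. -29. 119.] [873.  -3. 134.]
side red 95 [333. 190.] [602. -19. 118.] [578. -49.  94.] [624.  17. 141.]
side red 40 [324. 230.] [556. -92.  34.] [550. -99.  18.] [563. -55.  44.]
side green 20 [414. 171.] [866.   4. 129.] [862.  -6. 118.] [875.  25. 135.]
side green 15 [423. 187.] [880. -39.  96.] [878. -42.  71.] [883. -37. 117.]
side green 12 [420. 201.] [879. -41.  46.] [876. -43.  28.] [882. -39.  66.]
side green 31 [310. 204.] [546.  43.  34.] [539.  38.  24.] [552.  55.  41.]
```

View pics/wrist0.png

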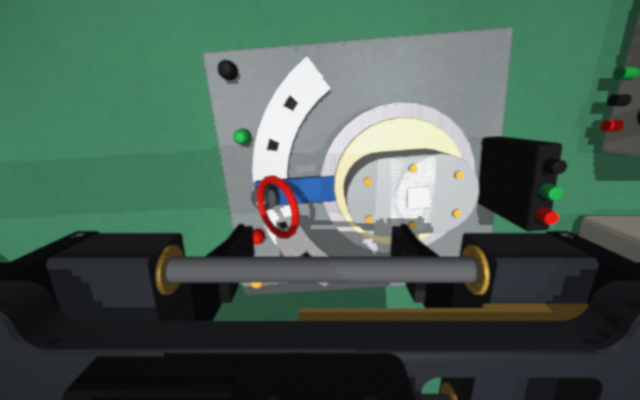

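View pics/side0z.png

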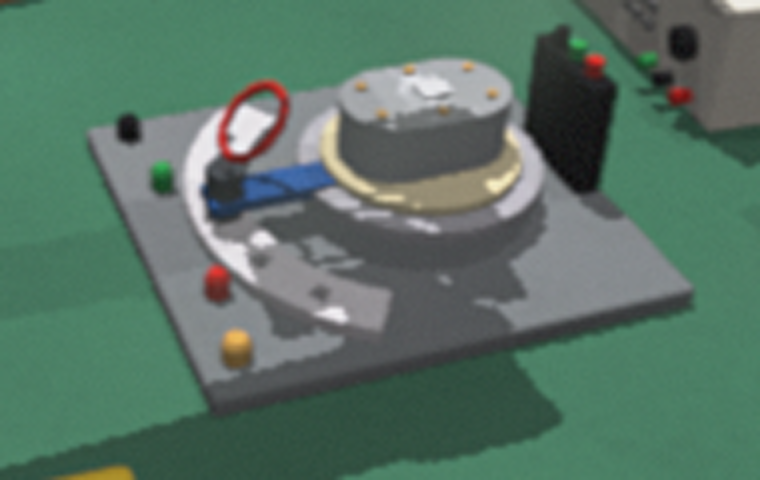

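The wrist view shows the ring at (277,207), the blue arm at (310,190), green post (242,136) and red post (258,237). Stand axis is about (740,-5) with yaw 4.2°, and green is on the +y side. I'll reorient the closed fingers to tilt forward-down, facing the ring.

```bash
cat >> h.py <<'E'
from scipy.spatial.transform import Rotation as Ro
AX=np.array([740.4,-6.5]); YAW=np.radians(4.2)
def tool(link=0.,th=35.,back=80.,r=139.,z=113.,up=0.,side=0.):
    """pose with tool z pointing outward-in through ring; back=mm TCP short of ring centre along tool z; up=along world z"""
    a=YAW-link; th=np.radians(th); f=np.array([np.cos(a),np.sin(a),0]); s=np.array([-f[1],f[0],0])
    t=f*np.cos(th)-np.array([0,0,np.sin(th)])
    p=np.array([*AX,0])-f*r+np.array([0,0,z+up])+s*side-back*t
    y=s*SGN; return p,np.column_stack([np.cross(y,t),y,t])
SGN=1
def go(**k):
    o=manip.get_obs(); p,R=tool(**k); R0=np.array(o["tcp_rot"])
    print("t",o["t"],"shift",(R0.T@(p-o["tool_pos"])).round(1),"turn",Ro.from_matrix(R0.T@R).as_rotvec().round(3),
     "| pos",np.round(o["tool_pos"],1),"F",np.round(o["contact_force"],1),"tgt",p.round(1),"j",np.round(o["joint_positions"],2))
E
python3 - <<'E'
import h
print(h.np.round(h.manip.get_obs()["tcp_rot"],3))
for s in(1,-1): h.SGN=s; h.go(); h.go(th=45)
c,R,t=h.cam("wrist"); print((-R.T@t).round(), R[2].round(2))
E
```

```text
[[-0.     1.    -0.001]
 [ 1.     0.    -0.   ]
 [-0.    -0.001 -1.   ]]
t 0.15 shift [ -21.4 -113.1   63. ] turn [-0.784 -0.729 -1.504] | pos [649.6  -0.  221.7] F [-0.2 -0.3 -0.1] tgt [536.4 -21.5 158.9] j [ 0.01  0.32 -0.07  1.45  0.02  1.37 -0.06]
t 0.15 shift [ -20.8 -104.1   52.3] turn [-0.643 -0.598 -1.55 ] | pos [649.6  -0.  221.7] F [-0.2 -0.3 -0.1] tgt [545.4 -20.8 169.6] j [ 0.01  0.32 -0.07  1.45  0.02  1.37 -0.06]
t 0.15 shift [ -21.4 -113.1   63. ] turn [-0.715  0.77   1.371] | pos [649.6  -0.  221.7] F [-0.2 -0.3 -0.1] tgt [536.4 -21.5 158.9] j [ 0.01  0.32 -0.07  1.45  0.02  1.37 -0.06]
t 0.15 shift [ -20.8 -104.1   52.3] turn [-0.587  0.631  1.413] | pos [649.6  -0.  221.7] F [-0.2 -0.3 -0.1] tgt [545.4 -20.8 169.6] j [ 0.01  0.32 -0.07  1.45  0.02  1.37 -0.06]
[649.  76. 383.] [-0.   -0.28 -0.96]
```

>>> servo_tool([
  [255, [-5, -25, 0], [-0.05, 0.055, 0.1]],
  [255, [-10, -50, 0], [-0.1, 0.11, 0.2]],
  [255, [-15, -75, 0], [-0.15, 0.17, 0.3]],
  [255, [-20, -100, 0], [-0.21, 0.22, 0.4]],
  [255, [-20, -113, 0], [-0.26, 0.28, 0.5]],
], grip_force=20)

```text
t: 0.57
tool_pos: [534.7, -21.7, 222.1]
tcp_rot: [[0.435, 0.845, 0.311], [0.84, -0.505, 0.198], [0.324, 0.175, -0.93]]
contact_force: [0.6, -0.0, 0.4]
gripper_width: 61.7
grasp_force: 0.0
```

```bash
sed -i 's/^SGN=1/SGN=-1/' h.py; python3 -c "
import h
h.go(back=95)"
```

```text
t 0.5667 shift [-22.9 -18.1  47.3] turn [-0.452  0.49   0.87 ] | pos [534.7 -21.7 222.1] F [ 0.6 -0.   0.4] tgt [524.2 -22.4 167.5] j [ 0.16 -0.13  0.    2.   -0.29  1.01 -0.23]
```

>>> servo_tool([
  [255, [-5, -4, 10], [-0.05, 0.054, 0.096]],
  [255, [-10, -8, 20], [-0.1, 0.108, 0.192]],
  [255, [-15, -12, 30], [-0.15, 0.163, 0.289]],
  [255, [-20, -16, 40], [-0.2, 0.217, 0.385]],
  [255, [-23, -18, 47], [-0.25, 0.27, 0.48]],
])

```text
t: 0.98
tool_pos: [525.2, -21.9, 166.6]
tcp_rot: [[0.628, 0.462, 0.626], [0.443, -0.874, 0.2], [0.639, 0.152, -0.754]]
contact_force: [-15.7, 9.4, 24.4]
gripper_width: 28.8
grasp_force: 0.0
```

```bash
python3 -c "
import h
h.go(back=95)
h.go(back=95,th=45)"
```

```text
t 0.9833 shift [-0.2  0.1 -1.4] turn [-0.204  0.221  0.39 ] | pos [525.2 -21.9 166.6] F [-15.7   9.4  24.4] tgt [524.2 -22.4 167.5] j [ 0.21 -0.3   0.02  2.38 -0.71  0.53 -0.27]
t 0.9833 shift [14.9  6.2 -4.2] turn [-0.169  0.049  0.405] | pos [525.2 -21.9 166.6] F [-15.7   9.4  24.4] tgt [534.8 -21.6 180.2] j [ 0.21 -0.3   0.02  2.38 -0.71  0.53 -0.27]
```

```bash
python3 -c "
import h
h.go(back=50,th=45)"
```

```text
t 0.9833 shift [15.5 14.  40.1] turn [-0.169  0.049  0.405] | pos [525.2 -21.9 166.6] F [-15.7   9.4  24.4] tgt [566.5 -19.3 148.4] j [ 0.21 -0.3   0.02  2.38 -0.71  0.53 -0.27]
```

>>> servo_tool([
  [255, [6, 5, 16], [-0.04, 0.012, 0.1]],
  [255, [11, 9, 28], [-0.08, 0.025, 0.2]],
  [255, [15, 14, 36], [-0.13, 0.037, 0.3]],
  [255, [15, 14, 40], [-0.169, 0.049, 0.4]],
  [255, [15, 14, 40], [-0.169, 0.049, 0.4]],
])

```text
t: 1.4
tool_pos: [566.1, -15.9, 147.9]
tcp_rot: [[0.706, 0.085, 0.703], [0.064, -0.996, 0.056], [0.705, 0.006, -0.709]]
contact_force: [-1.0, -0.3, -1.1]
gripper_width: 1.8
grasp_force: 0.0
```

```bash
python3 - <<'E'
import h
from h import *
h.go(back=50,th=45)
im,d=manip.get_image("wrist"); cv2.imwrite("pics/wrist1.png",im[:,:,::-1])
im2,_=manip.get_image("side"); cv2.imwrite("pics/side1.png",cv2.resize(im2[120:280,240:460,::-1],None,fx=3,fy=3))
# ring: expected and measured
hsv=cv2.cvtColor(im,cv2.COLOR_RGB2HSV);H,S,V=[hsv[...,i] for i in range(3)]
vv,uu=np.where(((H<8)|(H>172))&(S>130)&(d>0)); P=pts("wrist",uu,vv,d[vv,uu])
k=(P[:,2]>85)&(abs(P[:,0]-602)<45)&(abs(P[:,1]+17)<45); Q=P[k]; print(k.sum(),Q.mean(0),Q.min(0),Q.max(0))
q=np.column_stack([uu[k],vv[k]]).astype(np.float32); e=cv2.fitEllipse(cv2.convexHull(q)); print(e, "expected",proj("wrist",[601.8,-16.7,113]))
h.go(back=50,th=45)
E
```

```text
t 1.4 shift [ 0.3  3.4 -0.2] turn [-0.004  0.003  0.012] | pos [566.1 -15.9 147.9] F [-1.  -0.3 -1.1] tgt [566.5 -19.3 148.4] j [ 0.32 -0.24 -0.26  2.41 -0.7   0.23 -0.81]
1473 [608.73869928 -16.6045743  124.39895411] [557.00442784 -50.09909117  93.9167582 ] [627.11812511  15.4390882  170.94028251]
((323.82275390625, 209.03895568847656), (77.02375793457031, 82.6122055053711), 91.71597290039062) expected (np.float64(323.2837442171889), np.float64(212.86280304987164))
t 1.5 shift [-1.   0.6  0.5] turn [-0.003  0.001  0.016] | pos [566.8 -18.6 149.4] F [0.1 0.5 0.7] tgt [566.5 -19.3 148.4] j [ 0.32 -0.24 -0.25  2.41 -0.7   0.23 -0.8 ]
```

View pics/wrist1.png

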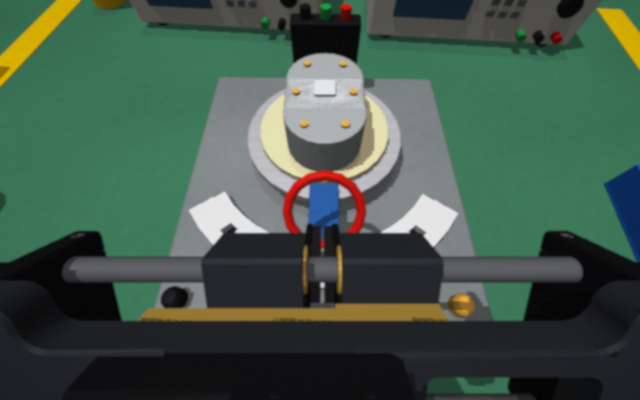

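View pics/side1.png

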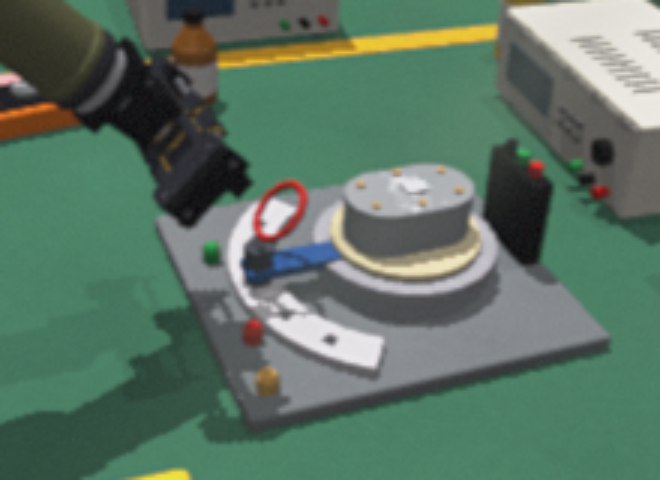

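Wrist view: ring centred at (324,209), straight ahead of the closed fingers at (323,245), as predicted. Side view: fingers in front and above the ring, aligned at 45°. Now I insert.

>>> servo_tool([
  [255, [0, 0.5, 15], [0, 0, 0.015]],
  [255, [0, 0.5, 30], [0, 0, 0.015]],
  [255, [0, 0.5, 45], [0, 0, 0.015]],
  [255, [0, 0.5, 58], [0, 0, 0.015]],
  [255, [0, 0.5, 70], [0, 0, 0.015]],
])

```text
t: 1.92
tool_pos: [613.0, -15.2, 103.9]
tcp_rot: [[0.707, 0.081, 0.703], [0.055, -0.997, 0.059], [0.705, -0.003, -0.709]]
contact_force: [0.8, 0.4, 0.3]
gripper_width: 0.6
grasp_force: 0.0
```

```bash
python3 - <<'E'
import h
from h import *
h.go(back=-22,th=45)
im2,_=manip.get_image("side"); im,_=manip.get_image("wrist")
a=cv2.resize(im2[150:250,280:400,::-1],(480,400));b=im[130:330,240:400,::-1];b=cv2.resize(b,(320,400)); cv2.imwrite("pics/c2.png",np.hstack([a,b]))
E
```

```text
t 1.9167 shift [-1.6  0.7  7.6] turn [-0.007  0.003  0.003] | pos [613.  -15.2 103.9] F [0.8 0.4 0.3] tgt [617.3 -15.5  97.4] j [ 0.34 -0.03 -0.31  2.36 -1.19  0.1  -0.31]
```

View pics/c2.png

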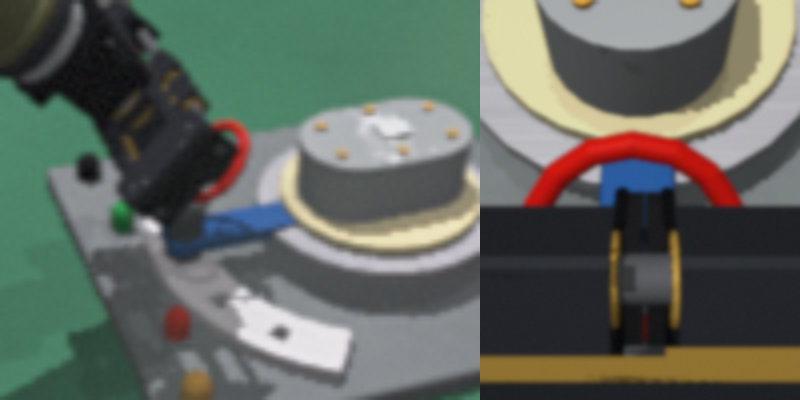

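Side crop: the fingertips pass through the ring. Wrist crop: ring's top arc at about (635,145), centred on the fingers. Joint 6 is near its lower limit, so I steepen the tool slightly while going deeper.

```bash
python3 - <<'E'
import h
h.go(back=-26,th=53)
h.go(back=-26,th=50)
E
```

```text
t 2.0167 shift [-4.9 -2.8 12. ] turn [-0.003 -0.137 -0.002] | pos [612.7 -18.8 104.2] F [-0.4 -0.4  0.3] tgt [617.4 -15.5  92.2] j [ 0.36 -0.03 -0.32  2.36 -1.19  0.1  -0.31]
t 2.0167 shift [-3.6 -2.8 12.1] turn [-0.003 -0.085 -0.002] | pos [612.7 -18.8 104.2] F [-0.4 -0.4  0.3] tgt [618.4 -15.5  93.1] j [ 0.36 -0.03 -0.32  2.36 -1.19  0.1  -0.31]
```

>>> servo_tool([
  [255, [-1, -1, 4], [0, -0.045, 0]],
  [255, [-2, -2, 8], [0, -0.09, 0]],
  [255, [-4, -3, 12], [0, -0.135, 0]],
  [255, [-1, -3, 12], [0, -0.135, 0]],
  [255, [2, -3, 12], [0, -0.135, 0]],
])

```text
t: 2.43
tool_pos: [620.0, -12.5, 97.6]
tcp_rot: [[0.789, 0.079, 0.609], [0.059, -0.997, 0.054], [0.611, -0.007, -0.791]]
contact_force: [-0.1, 0.0, -0.4]
gripper_width: 0.9
grasp_force: 0.0
```

```bash
python3 - <<'E'
import h
h.go(back=-26,th=53)
E
```

```text
t 2.4333 shift [-5.5  2.8  2.4] turn [-0.009 -0.012  0.001] | pos [620.  -12.5  97.6] F [-0.1  0.  -0.4] tgt [617.4 -15.5  92.2] j [ 0.41  0.02 -0.39  2.25 -0.26  0.23 -1.24]
```

>>> servo_tool([
  [255, [3, 2, 0], [0, 0, 0]],
  [255, [5, 2.5, 0], [0, 0, 0]],
  [255, [6.5, 2.5, -2], [0, 0, 0]],
  [255, [8, 2.5, -4], [0, 0, 0]],
  [255, [8, 2.5, -4], [0, 0, 0]],
])

```text
t: 2.85
tool_pos: [624.5, -12.6, 106.0]
tcp_rot: [[0.788, 0.081, 0.611], [0.058, -0.997, 0.058], [0.614, -0.01, -0.79]]
contact_force: [0.4, 0.1, 0.3]
gripper_width: 0.5
grasp_force: 0.1
```

```bash
python3 - <<'E'
import h
h.go(back=-26,th=53)
E
```

```text
t 2.85 shift [-14.2   2.5   6.3] turn [-0.013 -0.015  0.   ] | pos [624.5 -12.6 106. ] F [0.4 0.1 0.3] tgt [617.4 -15.5  92.2] j [ 0.41  0.01 -0.39  2.23 -0.27  0.25 -1.23]
```

>>> servo_tool([
  [255, [1.5, 1, -2], [0, 0, 0]],
  [255, [3, 2, -4], [0, 0, 0]],
  [255, [4.5, 2, -6], [0, 0, 0]],
  [255, [6, 2, -8], [0, 0, 0]],
  [255, [6, 2, -8], [0, 0, 0]],
])

```text
t: 3.27
tool_pos: [622.8, -14.3, 113.8]
tcp_rot: [[0.791, 0.082, 0.607], [0.058, -0.997, 0.058], [0.61, -0.011, -0.793]]
contact_force: [-3.0, 0.6, -5.2]
gripper_width: 0.2
grasp_force: 3.2
```

```bash
python3 - <<'E'
import h
h.go(back=-26,th=53)
E
```

```text
t 3.2667 shift [-17.5   1.   13.7] turn [-0.014 -0.01   0.   ] | pos [622.8 -14.3 113.8] F [-3.   0.6 -5.2] tgt [617.4 -15.5  92.2] j [ 0.42 -0.   -0.39  2.23 -0.28  0.28 -1.22]
```

Contact: 5 N down on the fingertip. Lifting on.

>>> servo_tool([
  [255, [2.2, 0, -2.8], [0, 0, 0]],
  [255, [4.4, 0, -5.7], [0, 0, 0]],
  [255, [6.6, 0, -8.5], [0, 0, 0]],
  [255, [8.5, 0, -11], [0, 0, 0]],
  [255, [10, 0, -13], [0, 0, 0]],
])

```text
t: 3.68
tool_pos: [622.8, -14.5, 130.4]
tcp_rot: [[0.791, 0.082, 0.607], [0.058, -0.997, 0.058], [0.61, -0.011, -0.793]]
contact_force: [-5.0, 0.3, -7.7]
gripper_width: 0.9
grasp_force: 4.0
```

```bash
python3 - <<'E'
import h
from h import *
h.go(back=-26,th=53)
def ringtop(n="scene"):
    im,d=manip.get_image(n); hsv=cv2.cvtColor(im,cv2.COLOR_RGB2HSV);H,S=hsv[...,0],hsv[...,1]
    vv,uu=np.where(((H<8)|(H>172))&(S>110)&(d>0)); P=pts(n,uu,vv,d[vv,uu]); k=(P[:,2]>60)&(P[:,2]<200)&(abs(P[:,0]-605)<45)&(abs(P[:,1])<70)
    print(n,k.sum(),P[k].mean(0).round(),P[k].min(0).round(),P[k].max(0).round()); return im
ringtop(); im=ringtop("side")
cv2.imwrite("pics/c3.png",cv2.resize(im[150:250,280:400,::-1],(600,500)))
E
```

```text
t 3.6833 shift [-27.6   1.   26.8] turn [-0.014 -0.01   0.   ] | pos [622.8 -14.5 130.4] F [-5.   0.3 -7.7] tgt [617.4 -15.5  92.2] j [ 0.42 -0.03 -0.39  2.21 -0.28  0.32 -1.23]
scene 57 [616.  -9. 149.] [581. -44. 102.] [627.  20. 164.]
side 27 [603. -46. 138.] [586. -52. 122.] [618. -28. 151.]
```

View pics/c3.png

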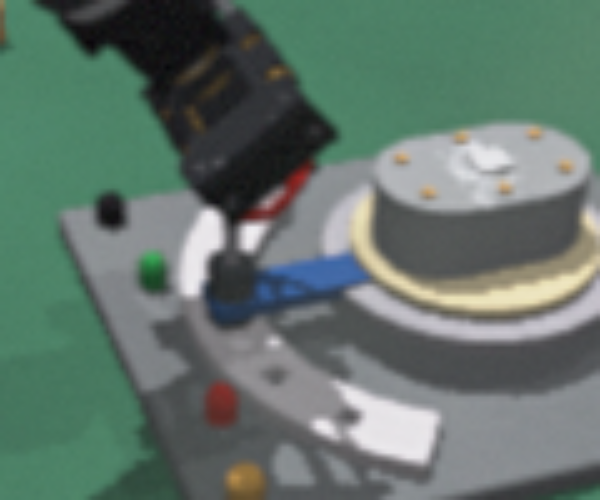

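The crop shows the ring at (285,195) raised on the fingertips, with a shaft visible above the housing at (232,270): the pin is lifted about 18 mm. Now the swing, stopping short of the hole.

```bash
cat >> h.py <<'E'
def swing(ds,dz=0):
    o=manip.get_obs(); R=np.array(o["tcp_rot"]); p=np.array(o["tool_pos"])
    q=p-[*AX,0]; print("pos",p.round(1),"F",np.round(o["contact_force"],1),"ang",(YAW-np.arctan2(-q[1],-q[0])).round(3))
    for d in ds:
        Z=Ro.from_rotvec([0,0,-d]).as_matrix(); print(d,(R.T@(Z@q-q+[0,0,dz])).round(1).tolist(),(R.T@[0,0,-d]).round(3).tolist())
E
python3 -c "
import h;h.swing([.03,.06,.09,.12,.15])"
```

```text
pos [622.8 -14.6 130.4] F [-5.1  0.5 -7. ] ang 0.005
0.03 [0.1, -3.5, 0.1] [-0.018, 0.0, 0.024]
0.06 [0.2, -7.1, 0.2] [-0.037, 0.001, 0.048]
0.09 [0.4, -10.6, 0.5] [-0.055, 0.001, 0.071]
0.12 [0.7, -14.1, 0.7] [-0.073, 0.001, 0.095]
0.15 [1.1, -17.6, 1.1] [-0.091, 0.002, 0.119]
```

>>> servo_tool([
  [255, [0.1, -3.5, 0.1], [-0.018, 0, 0.024]],
  [255, [0.2, -7.1, 0.2], [-0.037, 0.001, 0.048]],
  [255, [0.4, -10.6, 0.5], [-0.055, 0.001, 0.071]],
  [255, [0.7, -14.1, 0.7], [-0.073, 0.001, 0.095]],
  [255, [1.1, -17.6, 1.1], [-0.091, 0.002, 0.119]],
])

```text
t: 4.2
tool_pos: [622.6, 1.9, 129.8]
tcp_rot: [[0.79, -0.072, 0.609], [-0.064, -0.997, -0.036], [0.609, -0.01, -0.793]]
contact_force: [-6.6, -0.3, -7.5]
gripper_width: 0.2
grasp_force: 4.7
```

```bash
python3 -c "
import h;h.swing([.03,.06,.09,.12,.15])
print(h.np.round(h.manip.get_obs()['joint_positions'],2))"
```

```text
pos [622.6   1.9 129.8] F [-6.6 -0.3 -7.5] ang 0.144
0.03 [0.0, -3.5, 0.1] [-0.018, 0.0, 0.024]
0.06 [0.1, -7.1, 0.2] [-0.037, 0.001, 0.048]
0.09 [0.3, -10.6, 0.4] [-0.055, 0.001, 0.071]
0.12 [0.6, -14.1, 0.6] [-0.073, 0.001, 0.095]
0.15 [0.9, -17.6, 0.9] [-0.091, 0.002, 0.119]
[ 0.43 -0.03 -0.53  2.21  0.25  0.32 -1.96]
```

>>> servo_tool([
  [255, [0, -3.5, 0.1], [-0.01, 0, 0.012]],
  [255, [0.1, -7.1, 0.2], [-0.018, 0, 0.024]],
  [255, [0.3, -10.6, 0.4], [-0.027, 0, 0.036]],
  [255, [0.6, -14.1, 0.6], [-0.036, 0, 0.048]],
  [255, [0.8, -16, 0.8], [-0.045, 0, 0.06]],
])

```text
t: 4.62
tool_pos: [624.4, 18.1, 129.3]
tcp_rot: [[0.784, -0.147, 0.603], [-0.123, -0.989, -0.08], [0.608, -0.012, -0.794]]
contact_force: [-8.0, -0.6, -6.4]
gripper_width: 0.4
grasp_force: 5.0
```

```bash
python3 - <<'E'
import h
from h import *
h.swing([.02,.04,.06]); print(np.round(manip.get_obs()['joint_positions'],2))
im,d=manip.get_image("scene"); P=pts("scene",*[a.ravel() for a in np.meshgrid(np.arange(640),np.arange(400))],d.ravel())
hsv=cv2.cvtColor(im,cv2.COLOR_RGB2HSV).reshape(-1,3)
k=(hsv[:,0]>100)&(hsv[:,0]<125)&(hsv[:,1]>110)&(abs(P[:,2]-52)<12)&(abs(P[:,0]-630)<60)&(abs(P[:,1])<80)
Q=P[k][:,:2]-AX; print("blue n",k.sum(),"link",(YAW-np.arctan2(-Q[:,1].mean(),-Q[:,0].mean())).round(3))
k=((hsv[:,0]<8)|(hsv[:,0]>172))&(hsv[:,1]>110)&(abs(P[:,2]-145)<25)&(abs(P[:,0]-620)<50)&(abs(P[:,1])<90)
print(k.sum(),P[k].mean(0).round(),P[k].min(0).round(),P[k].max(0).round())
im,_=manip.get_image("side");cv2.imwrite("pics/c4.png",cv2.resize(im[150:250,280:400,::-1],(600,500)))
E
```

```text
pos [624.4  18.1 129.3] F [-8.  -0.6 -6.4] ang 0.283
0.02 [0.1, -2.4, 0.1] [-0.012, 0.0, 0.016]
0.04 [0.3, -4.7, 0.3] [-0.024, 0.0, 0.032]
0.06 [0.5, -7.1, 0.5] [-0.036, 0.001, 0.048]
[ 0.42 -0.02 -0.59  2.2   0.51  0.37 -2.32]
blue n 113 link 0.323
58 [620.  26. 149.] [589.  -9. 120.] [630.  56. 161.]
```

View pics/c4.png

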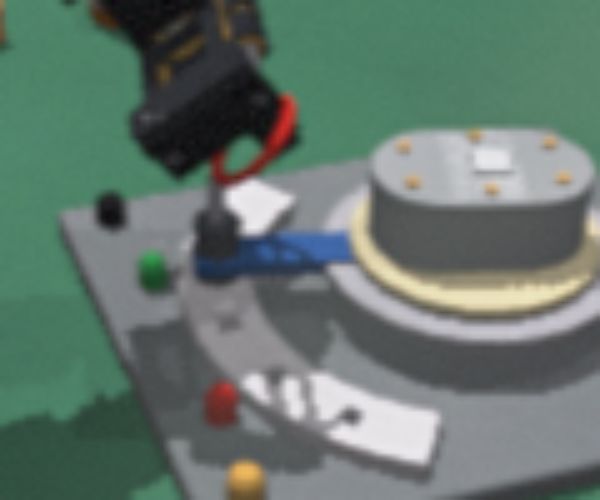

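The crop shows the blue arm at (290,250), short of the green post's radial line, with the pin still lifted. Calibrating the blue-arm angle on the first picture while lowering to ride on the plate.

>>> servo_tool([
  [255, [-1.5, 0, 2], [0, 0, 0]],
  [255, [-3, 0, 4], [0, 0, 0]],
  [255, [-4.5, 0, 6], [0, 0, 0]],
  [255, [-6, 0, 8], [0, 0, 0]],
  [255, [-6.5, 0, 8.5], [0, 0, 0]],
])

```text
t: 5.13
tool_pos: [624.9, 19.0, 119.0]
tcp_rot: [[0.784, -0.145, 0.604], [-0.122, -0.989, -0.078], [0.609, -0.012, -0.793]]
contact_force: [-12.3, 1.1, -1.2]
gripper_width: 0.3
grasp_force: 5.2
```

```bash
cat >> h.py <<'E'
def blue(im,d):
    P=pts("scene",*[a.ravel() for a in np.meshgrid(np.arange(640),np.arange(400))],d.ravel()); hsv=cv2.cvtColor(im,cv2.COLOR_RGB2HSV).reshape(-1,3)
    k=(hsv[:,0]>100)&(hsv[:,0]<125)&(hsv[:,1]>110)&(abs(P[:,2]-52)<12)&(abs(P[:,0]-630)<60)&(abs(P[:,1])<80)
    Q=P[k][:,:2]-AX; m=Q.mean(0); print("blue n",k.sum(),"link",(YAW-np.arctan2(-m[1],-m[0])).round(3),"r",np.hypot(*m).round())
    k=((hsv[:,0]<8)|(hsv[:,0]>172))&(hsv[:,1]>110)&(abs(P[:,2]-140)<35)&(abs(P[:,0]-620)<50)&(abs(P[:,1])<90)
    Q=P[k]; m=Q[:,:2].mean(0)-AX; print("ring",k.sum(),Q.mean(0).round(1),"zmax",Q[:,2].max().round(1),"ang",(YAW-np.arctan2(-m[1],-m[0])).round(3))
E
python3 - <<'E'
import h
from h import *
z=np.load("scene0.npz"); blue(z["im"],z["d"]); blue(*manip.get_image("scene")); h.swing([.02,.04,.06])
E
```

```text
blue n 79 link 0.039 r 129.0
ring 29 [618.3   2.8 132.4] zmax 140.9 ang 0.15
blue n 112 link 0.332 r 125.0
ring 62 [617.1  27.2 136.8] zmax 151.6 ang 0.34
pos [624.8  19.  119.1] F [-10.9   0.2  -2.8] ang 0.29
0.02 [0.1, -2.4, 0.1] [-0.012, 0.0, 0.016]
0.04 [0.3, -4.7, 0.3] [-0.024, 0.0, 0.032]
0.06 [0.5, -7.1, 0.5] [-0.037, 0.001, 0.048]
```

>>> servo_tool([
  [255, [-2, 0, 0], [0, 0, 0]],
  [255, [-4, 0, 0.5], [0, 0, 0]],
  [255, [-4, 0, 0.5], [0, 0, 0]],
])

```text
t: 5.43
tool_pos: [624.5, 19.4, 119.0]
tcp_rot: [[0.78, -0.144, 0.609], [-0.122, -0.99, -0.078], [0.614, -0.013, -0.79]]
contact_force: [-4.9, 0.5, -2.6]
gripper_width: 0.4
grasp_force: 2.6
```

```bash
python3 - <<'E'
import h
from h import *
blue(*manip.get_image("scene")); h.swing([.02,.04,.06])
E
```

```text
blue n 114 link 0.332 r 125.0
ring 60 [617.   27.8 136.5] zmax 150.5 ang 0.344
pos [624.5  19.4 119. ] F [-5.2  0.7 -2.8] ang 0.293
0.02 [0.1, -2.4, 0.1] [-0.012, 0.0, 0.016]
0.04 [0.3, -4.7, 0.3] [-0.025, 0.001, 0.032]
0.06 [0.5, -7.1, 0.5] [-0.037, 0.001, 0.047]
```

>>> servo_tool([
  [255, [-2, 0, 0], [0, 0, 0]],
  [255, [-4, 0, 0], [0, 0, 0]],
  [255, [-5, 0, 0], [0, 0, 0]],
  [255, [-5, 0, 0], [0, 0, 0]],
])

```text
t: 5.82
tool_pos: [621.6, 20.5, 116.9]
tcp_rot: [[0.779, -0.142, 0.61], [-0.12, -0.99, -0.077], [0.615, -0.013, -0.788]]
contact_force: [0.8, 0.5, 0.2]
gripper_width: 0.2
grasp_force: 0.0
```

```bash
python3 - <<'E'
import h
from h import *
blue(*manip.get_image("scene")); h.swing([.01,.02,.03,.04,.05])
E
```

```text
blue n 116 link 0.333 r 126.0
ring 61 [617.7  26.7 137.4] zmax 150.4 ang 0.338
pos [621.5  20.4 116.6] F [-0.3 -0.4  0. ] ang 0.296
0.01 [0.1, -1.2, 0.1] [-0.006, 0.0, 0.008]
0.02 [0.2, -2.4, 0.2] [-0.012, 0.0, 0.016]
0.03 [0.2, -3.6, 0.3] [-0.018, 0.0, 0.024]
0.04 [0.3, -4.9, 0.3] [-0.025, 0.001, 0.032]
0.05 [0.5, -6.1, 0.5] [-0.031, 0.001, 0.039]
```

>>> servo_tool([
  [255, [0, -1.2, 0], [0, 0, 0]],
  [255, [0, -2.4, 0], [0, 0, 0]],
  [255, [0, -3.6, 0], [0, 0, 0]],
  [255, [0, -4.8, 0], [0, 0, 0]],
  [255, [0, -6, 0], [0, 0, 0]],
])

```text
t: 6.28
tool_pos: [621.3, 26.3, 115.4]
tcp_rot: [[0.781, -0.143, 0.608], [-0.12, -0.99, -0.078], [0.613, -0.013, -0.79]]
contact_force: [-0.1, -1.0, -0.9]
gripper_width: 0.3
grasp_force: 0.0
```

```bash
python3 - <<'E'
import h
from h import *
blue(*manip.get_image("scene")); h.swing([])
E
```

```text
blue n 113 link 0.33 r 126.0
ring 64 [616.   26.5 135.8] zmax 149.6 ang 0.332
pos [621.3  26.5 115.5] F [-0.4  0.5 -0.4] ang 0.344
```

>>> servo_tool([
  [255, [0, -1, 0], [0, 0, 0]],
  [255, [0, -2, 0], [0, 0, 0]],
  [255, [0, -3, 0], [0, 0, 0]],
  [255, [0, -4, 0], [0, 0, 0]],
])

```text
t: 6.67
tool_pos: [621.8, 30.0, 115.5]
tcp_rot: [[0.781, -0.143, 0.608], [-0.121, -0.99, -0.078], [0.613, -0.012, -0.79]]
contact_force: [0.0, -0.6, -0.0]
gripper_width: 0.3
grasp_force: 0.0
```

```bash
python3 - <<'E'
import h
from h import *
blue(*manip.get_image("scene")); h.swing([])
E
```

```text
blue n 117 link 0.334 r 126.0
ring 63 [615.   25.8 134.9] zmax 150.7 ang 0.326
pos [621.8  30.2 115.4] F [-0.6 -0.9 -0.1] ang 0.373
```

>>> servo_tool([
  [255, [0, -1, 0], [0, 0, 0]],
  [255, [0, -2, 0], [0, 0, 0]],
  [255, [0, -3, 0], [0, 0, 0]],
  [255, [0, -3.5, 0], [0, 0, 0]],
])

```text
t: 7.05
tool_pos: [621.8, 31.7, 115.0]
tcp_rot: [[0.782, -0.146, 0.606], [-0.122, -0.989, -0.08], [0.612, -0.011, -0.791]]
contact_force: [-1.1, -5.2, 0.4]
gripper_width: 0.3
grasp_force: 1.9
```

```bash
python3 - <<'E'
import h
from h import *
blue(*manip.get_image("scene")); h.swing([])
E
```

```text
blue n 117 link 0.335 r 125.0
ring 64 [615.2  25.6 135.2] zmax 150.1 ang 0.324
pos [621.8  31.8 115. ] F [-0.9 -6.2 -1.2] ang 0.386
```

>>> servo_tool([
  [255, [0, -0.7, 0], [0, 0, 0]],
  [255, [0, -1.4, 0], [0, 0, 0]],
  [255, [0, -2, 0], [0, 0, 0]],
])

```text
t: 7.35
tool_pos: [621.9, 33.0, 114.9]
tcp_rot: [[0.782, -0.147, 0.606], [-0.122, -0.989, -0.081], [0.611, -0.011, -0.791]]
contact_force: [-0.1, -5.9, 0.5]
gripper_width: 0.5
grasp_force: 2.5
```

```bash
python3 - <<'E'
import h
from h import *
blue(*manip.get_image("scene")); h.swing([])
E
```

```text
blue n 114 link 0.342 r 125.0
ring 64 [614.7  26.5 134.2] zmax 150.3 ang 0.33
pos [622.   33.3 114.9] F [-0.9 -5.7  0.4] ang 0.397
```

>>> servo_tool([
  [255, [0, -0.8, 0], [0, 0, 0]],
  [255, [0, -1.6, 0], [0, 0, 0]],
  [255, [0, -2.4, 0], [0, 0, 0]],
])

```text
t: 7.65
tool_pos: [622.4, 35.7, 114.9]
tcp_rot: [[0.782, -0.146, 0.606], [-0.122, -0.989, -0.081], [0.612, -0.011, -0.791]]
contact_force: [0.3, -4.6, 0.3]
gripper_width: 0.6
grasp_force: 1.8
```

```bash
python3 - <<'E'
import h
from h import *
blue(*manip.get_image("scene")); h.swing([])
E
```

```text
blue n 120 link 0.361 r 125.0
ring 66 [615.1  30.5 133.8] zmax 149.2 ang 0.36
pos [622.3  36.5 114.8] F [-0.2 -0.5 -1.1] ang 0.423
```

>>> servo_tool([
  [255, [0, -0.6, 0], [0, 0, 0]],
  [255, [0, -1.2, 0], [0, 0, 0]],
  [255, [0, -1.8, 0], [0, 0, 0]],
])

```text
t: 7.95
tool_pos: [621.9, 39.3, 114.1]
tcp_rot: [[0.783, -0.143, 0.606], [-0.121, -0.99, -0.079], [0.611, -0.012, -0.792]]
contact_force: [-1.5, -3.0, -3.6]
gripper_width: 0.3
grasp_force: 2.2
```

```bash
python3 - <<'E'
import h
from h import *
blue(*manip.get_image("scene")); h.swing([])
E
```

```text
blue n 129 link 0.426 r 124.0
ring 61 [620.4  37.5 128.4] zmax 145.9 ang 0.424
pos [622.   39.3 114.2] F [-0.8 -2.8 -4.4] ang 0.442
```

The pin has dropped into the hole and the ring now rests on the fingertip (4 N down). Lower to let it go home.

>>> servo_tool([
  [255, [-2, 1, 0], [0, 0, 0]],
  [255, [-4, 2, 1], [0, 0, 0]],
  [255, [-6, 4, 2], [0, 0, 0]],
  [255, [-8, 6, 3], [0, 0, 0]],
  [255, [-9, 7, 3], [0, 0, 0]],
])

```text
t: 8.42
tool_pos: [617.4, 33.7, 108.1]
tcp_rot: [[0.78, -0.142, 0.609], [-0.12, -0.99, -0.077], [0.614, -0.013, -0.789]]
contact_force: [-0.7, 0.7, -0.2]
gripper_width: 0.6
grasp_force: 0.0
```

```bash
python3 - <<'E'
import h
from h import *
im,d=manip.get_image("scene"); blue(im,d); h.swing([]); print(np.round(manip.get_obs()['joint_positions'],2))
a=cv2.resize(im[165:285,255:375,::-1],(400,400)); im2,_=manip.get_image("side")
b=cv2.resize(im2[150:250,280:380,::-1],(400,400)); cv2.imwrite("pics/c5.png",np.hstack([a,b]))
E
```

```text
blue n 129 link 0.425 r 124.0
ring 56 [621.3  36.9 128.7] zmax 142.5 ang 0.423
pos [617.   33.4 107.8] F [ 0.4  0.  -0.6] ang 0.386
[ 0.4   0.01 -0.61  2.23  0.68  0.34 -2.52]
```

View pics/c5.png

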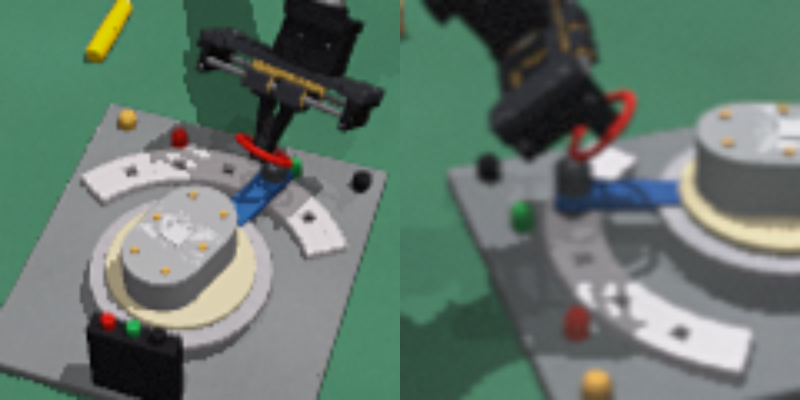

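Left crop: the blue arm lies under the ring on the green post's radial line, one hole (the fifth) remaining beyond it. Right crop: ring low again, housing at the green-side hole, and no contact force. Retract along the finger axis.

>>> servo_tool([
  [255, [-1, 3, 0], [0, 0, 0]],
  [255, [-1, 3, -6], [0, 0, 0]],
  [255, [-1, 3, -13], [0, 0, 0]],
  [255, [-1, 3, -21], [0, 0, 0]],
  [255, [-1, 3, -30], [0, 0, 0]],
])

```text
t: 8.93
tool_pos: [597.3, 32.9, 130.8]
tcp_rot: [[0.781, -0.143, 0.608], [-0.121, -0.99, -0.078], [0.613, -0.013, -0.79]]
contact_force: [0.3, -0.2, 0.4]
gripper_width: 0.3
grasp_force: 0.0
```

>>> servo_tool([
  [255, [0, 0, -10], [0, 0, 0]],
  [255, [0, 0, -20], [0, 0, 0]],
  [255, [0, 0, -30], [0, 0, 0]],
  [255, [3, 0, -40], [0, 0, 0]],
  [255, [6, 0, -50], [0, 0, 0]],
])

```text
t: 9.35
tool_pos: [571.5, 36.1, 174.4]
tcp_rot: [[0.781, -0.143, 0.608], [-0.12, -0.99, -0.078], [0.613, -0.013, -0.79]]
contact_force: [0.5, -0.0, 0.7]
gripper_width: 0.2
grasp_force: 0.0
```

```bash
python3 - <<'E'
import h
from h import *
im,d=manip.get_image("scene"); blue(im,d); h.swing([]); print(np.round(manip.get_obs()['joint_positions'],2))
im2,_=manip.get_image("side"); np.savez("e.npz",im=im,d=d)
for n,i in(("scene",im),("side",im2)):
    d2=d if n=="scene" else _
    P=pts(n,*[a.ravel() for a in np.meshgrid(np.arange(640),np.arange(400))],d2.ravel()); hs=cv2.cvtColor(i,cv2.COLOR_RGB2HSV).reshape(-1,3)
    k=((hs[:,0]<8)|(hs[:,0]>172))&(hs[:,1]>110)&(abs(P[:,2]-120)<45)&(abs(P[:,0]-610)<50)&(abs(P[:,1]-25)<65); Q=P[k]
    print(n,k.sum(),Q.mean(0).round(1),Q.min(0).round(1),Q.max(0).round(1))
a=cv2.resize(im[165:285,255:375,::-1],(400,400)); b=cv2.resize(im2[150:250,280:380,::-1],(400,400)); cv2.imwrite("pics/c6.png",np.hstack([a,b]))
E
```

```text
blue n 128 link 0.427 r 124.0
ring 53 [619.   36.4 126.9] zmax 140.5 ang 0.413
pos [572.5  36.4 176.9] F [ 1.2 -0.3  0.8] ang 0.323
[ 0.31 -0.23 -0.51  2.26  0.23  0.46 -2.11]
scene 79 [609.2  37.  116.6] [577.8   6.4  78. ] [634.5  68.1 140.5]
side 90 [606.   31.5 116.8] [581.2  -1.4  90.2] [628.8  64.5 139.8]
```

View pics/c6.png

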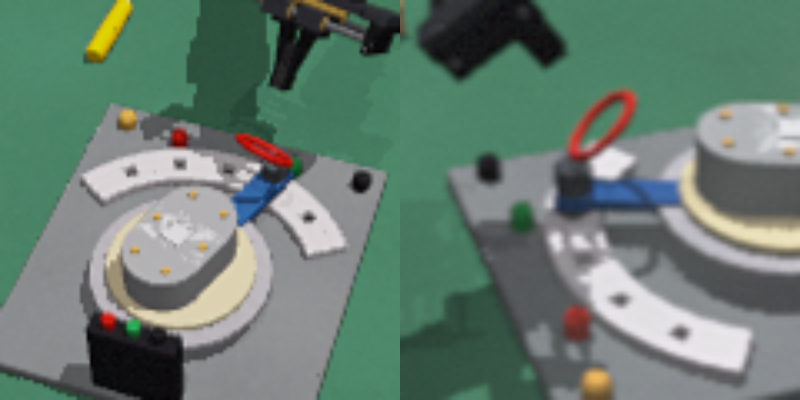

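Both crops show the gripper clear and the ring free. The ring centre measures (606,31) against a predicted (607,31). Its top is back to the starting height (140.5 against 140.9 mm), so the pin is home at the green-side hole.

```bash
python3 -c "
from cell import manip
print(manip.hand_in())"
```

```text
the job is handed in; nothing more can be done
None
```

The blue arm is now at the next hole on the green-post side. The pin measures fully home, the ring is released and the gripper is clear; nothing else was touched, and the job was handed in at about 9.5 s.

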